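# Make up two control-panel kits

## Robot

A 6-joint arm with a two-finger parallel gripper is mounted at the origin on the work surface. World frame = base frame: x ahead of the robot, y to its left, z up, the work surface at z = 0. Lengths are in mm, angles in rad, forces in N, time in s.
With the tool pointing down it reaches from about 300 to 775 mm from the base axis. Payload 14.6 kg.
Tool frame: the origin (TCP) lies between the finger pads; the fingertips stand 8 mm ahead of it and the grasp point (between the pads) lies 11 mm behind it; z points along the fingers, y is the line along which they close (so a half turn about z gives the same grasp; the last joint's range is limited). The gripper opens to 85 mm and grips with 20 to 120 N. Pads are 22 mm wide; open, the fingers measure 114 mm over their backs; the gripper's body (76 mm by 85 mm) begins 54 mm behind the grasp point. The pads swing forward as they close: fully open they stand 13 mm farther back than shut.
Start: joints at [-1.411, 0.3, 1.521, -0, 1.321, -0.067], TCP at [123.667, -535.907, 239.281] pointing down, gripper open.
Joint ranges: [-3.03, 3.03], [-0.79, 2.21], [0.23, 2.52], [-1.04, 4.18], [0, 3.07], [-2.55, 2.55]. Speed limits (rad/s): [2.22, 2.22, 2.57, 3.14, 3.14, 3.14].

## Interface

Orientations are given as [roll, pitch, yaw] about the fixed x, y, z axes, in that order (R = Rz(yaw) Ry(pitch) Rx(roll)).
In Python, from station import ctrl, optics, ticket gives the robot as it stands.
- The arm moves only by the tool arm_command, never from a script. Its argument "rows" is a list of rows, each a list of 3 entries, a list of its own where there are three numbers: the turn, a rotation vector about the tool's x, y, z in degrees, then the shift along the tool's x, y, z in mm, then the closure, from -1 (fully open) to 1 (shut). A call has 1 to 20 rows; each row shifts and turns the commanded pose from where the row before left it, along the tool's axes as they then stand; what a row does not reach is not made up. A row lasts 1/12 s, in which the tool goes at most 41.7 mm and 7.16 degrees, less where a joint would pass 70% of its speed; a pose out of reach is approached as far as the arm can. A call is refused whole if a number of a shift passes 41.7 or a number of a turn 7.16, either way. A call with a gripper value outside its range is refused whole. The fingers move at their own pace and stop on an object; "force" is the grip in N (left out, the last holds). Time passes only in rows, so rows that do not move let the fingers close. It gives the time, the measured TCP pose, the force, the opening and the grip force at its end, in the units of the state.
- ctrl.sense(): the state, without advancing time (a new reading comes with each control period).
- optics.read_camera(name): name is "scene" or "top"; returns a dict with "pixels" (384x512x3 uint8, red, green, blue), "K" (3x3 intrinsics, pixels), "R" (3x3) and "t" (3): a world point X has camera coordinates R X + t. Camera axes: x right, y down, z forward; pixel columns grow to the right and rows downward; lengths in mm; the calibration is good to about 2 mm. A picture is of the moment at which its call begins. There is no depth.
- ticket.job_done(): hands the job in; it is judged then, once.
The state is a dict: "t": time; "joint_pos": joint angles; "joint_vel": joint speeds; "tau": joint torques, N m; "tool_pos": TCP position; "tool_rot": TCP orientation; "contact_force": force on the tool from outside, world axes, zero at the start; "moment": the same for the moment, N m; "grip_width": finger opening in mm; "finger_force": force on a finger pad.
Only numpy, scipy, OpenCV 4.12 (cv2) and the standard library are available. Lean on these libraries where they do the work, as an engineer would, in place of code of your own. Each camera call takes 0.05 s, during which the arm holds its last target. There are 200 camera calls.

## Task

Make up the two panel kits from the parts standing on the bench mat: the blue tray gets the transformer and the red emergency-stop head, the grey tray gets the line filter, the green lamp and the relay. Transformer and filter are potted in the same black case, so tell them apart by weight as you lift them (the transformer is by far the heavier); each goes in its tray's large pocket, the other parts one to a small pocket, whichever you like. Stand every part upright on the pocket floor, set down and not dropped, and leave the amber lamp, the solder spool and the tape roll where they are.

Things in the scene. Friction and masses are not known exactly. Their poses are not given: they have to be found in the camera images.
- module_1: Black potted module 48 x 48 x 42 mm tall, grey top with six brass studs 4.5 mm high. Origin: centre of underside, z up, x, y along its sides (same at any quarter turn). One of two look-alikes: transformer 0.40 to 0.52 kg or line filter 0.09 to 0.12 kg; weigh it to know. Like all loose things it stands upright on the 2 mm mat, centres 90 mm or more apart, in no fixed order.
- module_2: Black potted module 48 x 48 x 42 mm tall, grey top with six brass studs 4.5 mm high. Origin: centre of underside, z up, x, y along its sides (same at any quarter turn). The other of the two look-alikes: the light filter (0.09 to 0.12 kg) if module_1 is the heavy transformer (0.40 to 0.52 kg), and the other way round. Stands upright on the mat.
- estop: Emergency-stop head, 65 mm tall, 0.09 kg: red mushroom dia 40 mm (sides 48 to 60 mm up) over a yellow ring dia 40 mm (34 to 39 mm up), on a black contact block 36 x 36 x 26 mm. Stands upright on the mat. Origin: centre of underside, z up. Grip the mushroom.
- green_lamp: Pilot lamp with a green lens on top, 58 mm tall: black base 30 x 30 x 26 mm, neck 22 mm wide, steel bezel dia 29 at 33 to 37 mm up, lens dia 28 at 37 to 53 mm, domed to 58. Stands upright on the mat. Origin: centre of underside, z up. 0.05 kg. Grip the lens.
- relay: Plug-in relay, 0.085 kg: off-white square case 35 x 35 mm, 8 to 56 mm up, black rim at its foot, small blue tab on top (to 59 mm). Stands upright on its pin foot, 26 x 26 mm, on the mat. Origin: centre of underside, z up, x and y along its sides. Grip two facing sides.
- blue_tray: Blue kit tray, fixed, sizes in mm, 212 (x) x 80 (y): three pockets in a row, walls 18 high, 4 thick, floor 4 thick. Origin: centre of underside, z up. Pocket centres at y = 0: large, 72 x 72, x = -66 (end nearer the robot); two small, 62 (x) x 72 (y), x = +5 and +71. Lies left or right of the mat, x axis away from the robot within 20 degrees.
- grey_tray: Grey kit tray, fixed, sizes in mm, 212 (x) x 80 (y): three pockets in a row, walls 18 high, 4 thick, floor 4 thick. Origin: centre of underside, z up. Pocket centres at y = 0: large, 72 x 72, x = -66 (end nearer the robot); two small, 62 (x) x 72 (y), x = +5 and +71. Lies on the other side of the mat from the blue one, x axis away from the robot within 20 degrees.
- amber_lamp: Bystander, wanted in neither kit: pilot lamp with an amber (orange-yellow) lens on top, 58 mm tall: black base 30 x 30 x 26 mm, neck 22 mm wide, steel bezel dia 29 at 33 to 37 mm up, lens dia 28 at 37 to 53 mm, domed to 58. Stands upright on the mat. Origin: centre of underside, z up. 
- solder_spool: Bystander: spool of solder with blue flanges, dia 52 mm, 38 mm tall, standing on end. Origin: centre of underside.
- tape_roll: Bystander: roll of cream tape lying flat, 60 mm outer and 38 mm inner diameter, 19 mm tall. Origin: centre of underside.
Mind the look-alikes: they are no part of the job. What is shaped like the estop but purple is not meant.

How it is judged:
By the outcome, as a careful person would: the job done as asked, in the order asked, and still so for the second after the job is handed in, with the robot touching nothing.
It also fails if it takes over 128 s, if anything falls off the work surface, if the arm or the gripper's body presses on something with over 40 N, if the wrist force passes 120 N, or if a joint passes its speed limit or range.

## Working session

There is one attempt and no reset: what is moved stays moved. The work goes in short steps, Python scripts to look and compute and a tool call to move; the robot and the scene stay as the last step left them, time stands still between calls to the robot, and variables do not carry over. Pictures are saved under pics/ and viewed, at most 14 in all, crops included, and the job is handed in when it is done.

Besides the shell and the picture viewer there is one more tool, called after "Call:" as a command line: name --argument value ..., lists and objects as JSON in quotes. arm_command: Moves the arm, as the interface text tells. Its arguments: {"type":"object","properties":{"rows":{"type":"array","items":{"type":"array"}},"force":{"type":"number"}},"required":["rows"]}

```bash
mkdir -p pics; ls; python3 - <<'E'
from station import ctrl, optics
import cv2, numpy as np
s=ctrl.sense(); print({k:np.round(v,3).tolist() for k,v in s.items()})
for n in ("top","scene"):
    c=optics.read_camera(n); cv2.imwrite(f"pics/{n}0.png",cv2.resize(c["pixels"][:,:,::-1],(800,600),interpolation=cv2.INTER_CUBIC))
    np.savez(f"{n}0.npz",**{k:np.array(v) for k,v in c.items()})
    print(n,np.round(c["K"],1).tolist(),np.round(c["R"],4).tolist(),np.round(c["t"],1).tolist())
E
```

```text
pics
{'t': 0.0, 'joint_pos': [-1.411, 0.3, 1.522, -0.0, 1.321, -0.067], 'joint_vel': [0.0, -0.001, 0.002, 0.001, -0.001, -0.001], 'tau': [0.001, -54.35, -36.179, -0.0, 0.004, 0.0], 'tool_pos': [123.632, -535.697, 238.72], 'tool_rot': [-3.14, -0.0, 0.227], 'contact_force': [-0.045, 0.714, 0.511], 'moment': [-0.051, -0.01, -0.026], 'finger_force': 0.0, 'grip_width': 85.609}
top [[403.6, 0.0, 250.8], [0.0, 403.6, 193.2], [0.0, 0.0, 1.0]] [[-0.022, -0.9996, 0.0191], [-0.9836, 0.0182, -0.1795], [0.1791, -0.0228, -0.9836]] [7.2, 556.3, 922.4]
scene [[466.9, 0.0, 256.1], [0.0, 466.9, 182.8], [0.0, 0.0, 1.0]] [[-0.2794, 0.96, 0.0155], [0.5166, 0.164, -0.8404], [-0.8093, -0.2268, -0.5418]] [142.9, -262.4, 1620.4]
```

View pics/top0.png

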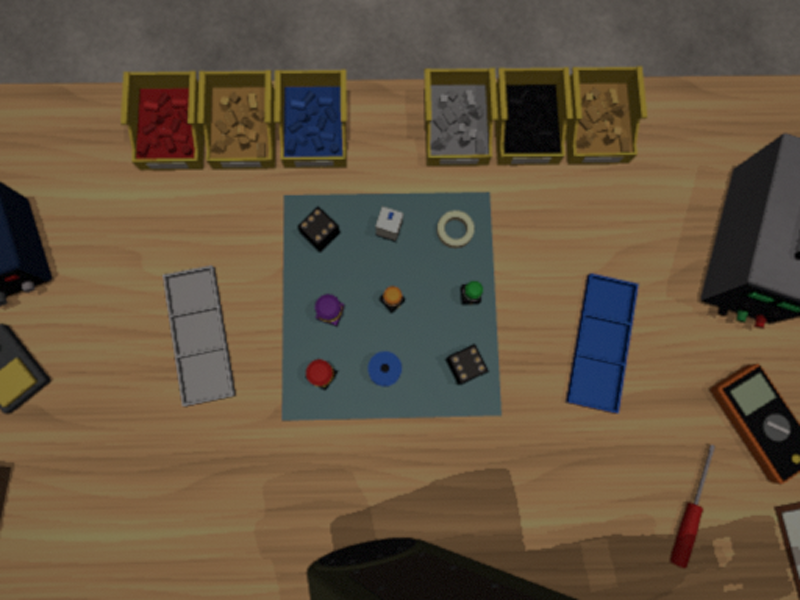

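View pics/scene0.png

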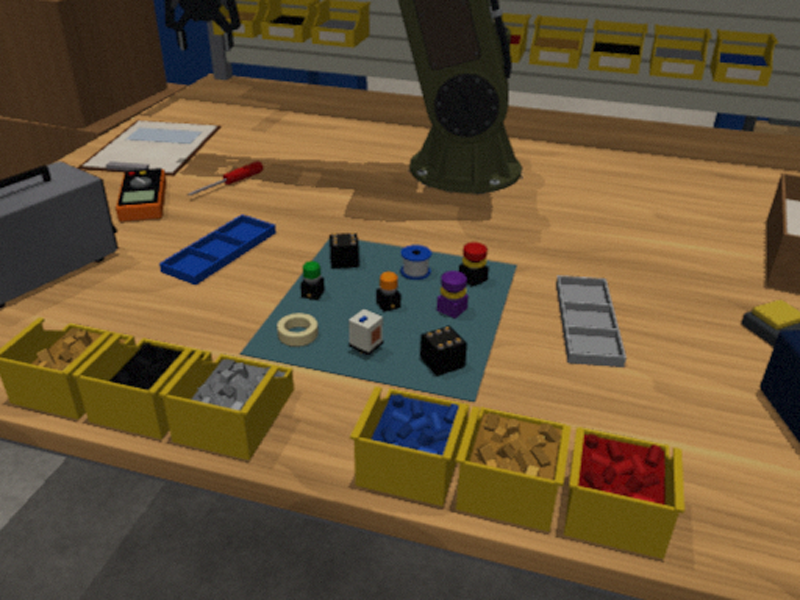

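The top view shows: red e-stop (320,373), purple look-alike (328,307), modules (319,229) and (467,365), relay (389,222), green lamp (472,292), amber lamp (392,297), spool (385,369), tape (456,229), grey tray left (+y), blue tray right (-y). Next come an enlarged crop to confirm the candidates and a first measurement.

```bash
cat > h.py <<'E'
import numpy as np, cv2
def load(n): return dict(np.load(n+".npz"))
def ray(c,uv):
    d=c["R"].T@np.linalg.inv(c["K"])@np.r_[uv,1.]; return -c["R"].T@c["t"], d/np.linalg.norm(d)
def onz(c,uv,z):
    o,d=ray(c,uv); return o+d*(z-o[2])/d[2]
def proj(c,X):
    p=c["K"]@(c["R"]@np.asarray(X,float)+c["t"]); return p[:2]/p[2]
def tri(c1,u1,c2,u2):
    o1,d1=ray(c1,u1);o2,d2=ray(c2,u2)
    k=np.linalg.lstsq(np.c_[d1,-d2],o2-o1,rcond=None)[0]
    a,b=o1+k[0]*d1,o2+k[1]*d2; return (a+b)/2,np.linalg.norm(a-b)
def blobs(c,lo,hi,amin=40,box=None):
    m=cv2.inRange(cv2.cvtColor(c["pixels"],cv2.COLOR_RGB2HSV),np.array(lo),np.array(hi))
    if box: z=np.zeros_like(m); x0,y0,x1,y1=box; z[y0:y1,x0:x1]=m[y0:y1,x0:x1]; m=z
    m=cv2.morphologyEx(m,cv2.MORPH_CLOSE,np.ones((3,3)))
    cs,_=cv2.findContours(m,cv2.RETR_EXTERNAL,cv2.CHAIN_APPROX_NONE)
    return sorted([k for k in cs if cv2.contourArea(k)>amin],key=lambda k:-cv2.contourArea(k))
E
python3 - <<'E'
from h import *
t,s=load("top0"),load("scene0")
mb=(178,120,322,270); sb=(150,140,340,260)
for nm,lo,hi in [("red",(0,150,60),(4,255,255)),("red2",(172,150,60),(180,255,255)),("green",(50,110,40),(75,255,255)),("amber",(8,150,100),(22,255,255)),("purple",(130,80,30),(160,255,255)),("white",(0,0,120),(180,60,255)),("black",(0,0,0),(180,255,38)),("blue",(100,150,40),(120,255,255))]:
    for c,b,n in((t,mb,"T"),(s,sb,"S")):
        for k in blobs(c,lo,hi,15,b)[:6]:
            (cx,cy),(w,h),a=cv2.minAreaRect(k); x,y,W,H=cv2.boundingRect(k)
            print(nm,n,"c %.1f %.1f  wh %.1f %.1f a %.0f area %.0f bb"%(cx,cy,w,h,a,cv2.contourArea(k)),x,y,W,H)
for nm,lo,hi,b in [("bluetray",(100,150,40),(120,255,255),(340,160,430,280)),("greytray",(0,0,80),(180,60,255),(90,160,165,270))]:
    k=blobs(t,lo,hi,500,b)[0]; r=cv2.minAreaRect(k); print(nm,r)
    print([np.round(onz(t,p,18)[:2],1).tolist() for p in cv2.boxPoints(r)], np.round(onz(t,r[0],18),1))
cv2.imwrite("pics/crop1.png",cv2.resize(t["pixels"][122:270,178:322,::-1],None,fx=4,fy=4,interpolation=cv2.INTER_CUBIC))
E
```

```text
red T c 204.0 238.0  wh 15.6 15.6 a 45 area 190 bb 196 230 17 17
red S c 303.5 160.5  wh 13.0 11.0 a 0 area 112 bb 297 155 14 12
green T c 303.0 185.0  wh 10.0 10.0 a 90 area 87 bb 298 180 11 11
green S c 199.0 172.5  wh 11.0 10.0 a 90 area 91 bb 194 167 11 12
amber T c 251.0 188.5  wh 9.0 10.0 a 90 area 78 bb 246 184 11 10
amber S c 248.0 179.0  wh 10.0 10.0 a 90 area 83 bb 243 174 11 11
purple T c 209.7 197.0  wh 16.9 17.5 a 15 area 212 bb 202 188 18 20
purple S c 289.2 195.8  wh 14.5 18.6 a 87 area 170 bb 280 188 19 16
purple S c 290.5 179.5  wh 13.0 15.0 a 90 area 158 bb 283 173 16 14
white T c 291.5 145.5  wh 21.0 21.0 a 90 area 351 bb 281 135 22 22
white T c 248.6 140.2  wh 13.3 12.6 a 18 area 152 bb 241 133 16 16
white S c 233.1 203.3  wh 18.2 11.0 a 22 area 132 bb 223 198 21 12
black T c 203.8 146.3  wh 21.2 20.5 a 45 area 370 bb 191 133 27 28
black T c 298.1 232.9  wh 19.5 21.4 a 65 area 149 bb 285 221 27 25
black T c 298.7 190.0  wh 14.9 9.6 a 42 area 40 bb 295 182 13 13
black T c 247.5 194.3  wh 12.2 5.5 a 31 area 19 bb 243 189 12 11
black S c 283.6 224.4  wh 27.8 30.1 a 7
[... 376 characters left out ...]
5.5  wh 21.0 20.0 a 90 area 330 bb 236 225 21 22
blue S c 162.5 152.0  wh 24.0 25.0 a 90 area 378 bb 150 140 26 25
blue S c 266.0 161.5  wh 9.0 20.0 a 90 area 129 bb 256 157 21 10
blue S c 264.0 256.0  wh 6.0 32.0 a 90 area 92 bb 248 253 33 7
blue S c 265.4 174.8  wh 19.1 6.7 a 3 area 19 bb 256 171 20 8
bluetray ((385.54052734375, 219.25674438476562), (32.715396881103516, 84.17227935791016), 9.462322235107422)
[[396.8, -272.9], [603.0, -323.0], [587.6, -403.9], [382.2, -350.9]] [ 490.4 -337.2   18. ]
greytray ((126.14054107666016, 214.5567626953125), (85.88339233398438, 33.68791961669922), 81.02737426757812)
[[615.8, 363.4], [627.8, 281.3], [416.8, 243.1], [406.0, 322.4]] [514.7 302.3  18. ]
```

View pics/crop1.png

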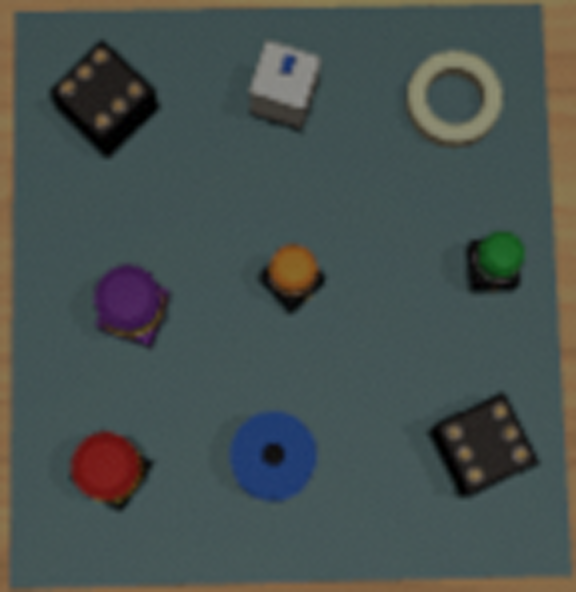

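Candidates: the red-headed piece at top (320,373) / crop (107,467), with black block and yellow ring, is the e-stop. The purple one at (328,307) / crop (128,298) is the decoy, as its head and block are purple. The green lens at crop (500,255) is the wanted lamp, and the orange one at (293,268) is the amber bystander. The six-stud black cases at crop (105,95) and (485,445) are the modules.

```bash
cat > meas.py <<'E'
from h import *
t,s=load("top0"),load("scene0")
def cen(k): m=cv2.moments(k); return np.array([m["m10"],m["m01"]])/m["m00"]
B=lambda c,lo,hi,b:blobs(c,lo,hi,15,b)[0]
mb=(178,120,322,270); sb=(150,140,340,260)
for nm,lo,hi,z in [("estop",(0,150,60),(4,255,255),60),("green",(50,110,40),(75,255,255),51),("amber",(8,150,100),(22,255,255),51),("purple",(130,80,30),(160,255,255),60)]:
    a=cen(B(t,lo,hi,mb)); b=cen(blobs(s,lo,hi,15,sb)[1 if nm=="purple" else 0])
    X,g=tri(t,a,s,b); print(nm,"top onz",np.round(onz(t,a,z)[:2],1),"tri",np.round(X,1),"gap %.1f"%g)
hsv=cv2.cvtColor(t["pixels"],cv2.COLOR_RGB2HSV)
for nm,(x0,y0,x1,y1) in [("modA",(190,132,219,162)),("modB",(284,219,314,248))]:
    c4=cv2.resize(t["pixels"][y0:y1,x0:x1],None,fx=8,fy=8,interpolation=cv2.INTER_CUBIC)
    w=c4[:,:,0].astype(float)-0.6*c4[:,:,2]   # brass = red over blue
    mat=cv2.cvtColor(c4,cv2.COLOR_RGB2HSV)[:,:,0]<30
    m=((w>45)&mat&(c4[:,:,0]>75)).astype(np.uint8)
    n,_,st,ce=cv2.connectedComponentsWithStats(m)
    P=[onz(t,np.array([x0,y0])+(c+.5)/8-.5,47)[:2] for c,q in zip(ce[1:],st[1:]) if q[4]>40]
    P=np.array(P); print(nm,len(P),np.round(P,1).tolist())
    c=P.mean(0);(cx,cy),wh,an=cv2.minAreaRect(P.astype(np.float32)); print("  mean",np.round(c,1),"rect",np.round((cx,cy),1),np.round(wh,1),"yaw mod90 %.1f"%(an%90))
k=B(t,(0,0,110),(180,60,255),(236,128,262,165)); r=cv2.minAreaRect(k)
bp=np.array([onz(t,p,58)[:2] for p in cv2.boxPoints(r)],np.float32);r2=cv2.minAreaRect(bp); print("relay",np.round(r2[0],1),np.round(r2[1],1),"yaw mod90 %.1f"%(r2[2]%90))
for nm,q in [("blue",[[396.8,-272.9],[603,-323],[587.6,-403.9],[382.2,-350.9]]),("grey",[[406,322.4],[615.8,363.4],[627.8,281.3],[416.8,243.1]])]:
    q=np.array(q); d=q[1]-q[0]+q[2]-q[3]; y=np.arctan2(d[1],d[0]); c=q.mean(0); u=np.array([np.cos(y),np.sin(y)])
    print(nm,np.round(c,1),"yaw %.1f"%np.degrees(y),{x:np.round(c+x*u,1).tolist() for x in(-66,5,71)})
    print("  chk scene px of corners",[np.round(proj(s,[*p,18]),0).tolist() for p in q])
E
python3 meas.py
```

```text
estop top onz [450.5 108.2] tri [451.  108.5  54. ] gap 0.7
green top onz [ 574.  -130.5] tri [ 574.7 -130.6   46.2] gap 1.4
amber top onz [567.8  -4.4] tri [568.4  -4.4  47.6] gap 0.3
purple top onz [547.5  94.2] tri [548.6  95.4  53. ] gap 1.3
modA 6 [[704.2, 112.2], [694.2, 121.9], [684.6, 132.2], [682.4, 90.9], [672.4, 101.0], [662.9, 111.1]]
  mean [683.4 111.5] rect [683.5 111.5] [30.6 28.1] yaw mod90 44.3
modB 6 [[479.0, -126.3], [467.0, -98.4], [465.9, -132.0], [454.2, -104.2], [453.2, -137.2], [441.4, -109.6]]
  mean [ 460.1 -117.9] rect [ 460.1 -117.9] [28.  30.4] yaw mod90 23.3
relay [687.   -1.2] [34.8 33.8] yaw mod90 70.0
blue [ 492.4 -337.7] yaw -14.1 {-66: [428.4, -321.6], 5: [497.3, -338.9], 71: [561.3, -354.9]}
  chk scene px of corners [[177.0, 142.0], [125.0, 175.0], [100.0, 168.0], [154.0, 136.0]]
grey [516.6 302.5] yaw 10.7 {-66: [451.7, 290.3], 5: [521.5, 303.5], 71: [586.4, 315.7]}
  chk scene px of corners [[387.0, 177.0], [401.0, 228.0], [363.0, 225.0], [356.0, 174.0]]
```

```bash
cat > go.py <<'E'
import sys, math
from station import ctrl
# go.py x y yawdeg [x y yawdeg ...]: turn (tool z deg) then shift (tool x,y in mm) from the present pose through the targets
s=ctrl.sense(); p=[float(v) for v in s["tool_pos"]]; yw=math.degrees(float(s["tool_rot"][2]))
print("t %.2f pos %s yaw %.1f rp %s w %.1f ff %.1f F %s j %s"%(s["t"],[round(v,1) for v in p],yw,[round(float(v),3) for v in s["tool_rot"][:2]],s["grip_width"],s["finger_force"],[round(float(v),2) for v in s["contact_force"]],[round(float(v),2) for v in s["joint_pos"]]))
a=list(map(float,sys.argv[1:])); x,y=p[:2]
for i in range(0,len(a),3):
    X,Y,W=a[i:i+3]; r=math.radians(W); dx,dy=X-x,Y-y
    print("turn %.1f"%(yw-W),"shift x %.1f y %.1f"%(dx*math.cos(r)+dy*math.sin(r),dx*math.sin(r)-dy*math.cos(r)))
    x,y,yw=X,Y,W
E
python3 go.py 460 -118 23.3
```

```text
t 0.10 pos [123.6, -535.7, 238.8] yaw 13.0 rp [-3.141, -0.0] w 85.2 ff 0.0 F [0.06, -0.19, -0.03] j [-1.41, 0.3, 1.52, -0.0, 1.32, -0.07]
turn -10.3 shift x 474.2 y -250.6
```

Call:
arm_command --rows '[[[0,0,-5.15],[0,0,5],-0.7],[[0,0,-5.15],[0,0,5],-0.7],[[0,0,0],[26.3,-13.9,4],-0.7],[[0,0,0],[26.3,-13.9,4],-0.7],[[0,0,0],[26.3,-13.9,4],-0.7],[[0,0,0],[26.3,-13.9,4],-0.7],[[0,0,0],[26.3,-13.9,4],-0.7],[[0,0,0],[26.3,-13.9,4],-0.7],[[0,0,0],[26.3,-13.9,4],-0.7],[[0,0,0],[26.3,-13.9,4],-0.7],[[0,0,0],[26.3,-13.9,4],-0.7],[[0,0,0],[26.3,-13.9,4],-0.7],[[0,0,0],[26.3,-13.9,4],-0.7],[[0,0,0],[26.3,-13.9,4],-0.7],[[0,0,0],[26.3,-13.9,4],-0.7],[[0,0,0],[26.3,-13.9,4],-0.7],[[0,0,0],[26.3,-13.9,4],-0.7],[[0,0,0],[26.3,-13.9,4],-0.7],[[0,0,0],[26.3,-13.9,4],-0.7],[[0,0,0],[26.3,-13.9,4],-0.7]]' --force 50

```text
t: 1.77
tool_pos: [460.2, -117.5, 156.9]
tool_rot: [-3.141, 0.0, 0.407]
contact_force: [0.3, -0.8, 0.0]
grip_width: 72.6
finger_force: 0.0
```

```bash
python3 go.py 460 -118 23.3
```

```text
t 1.77 pos [460.2, -117.5, 156.9] yaw 23.3 rp [-3.141, 0.0] w 72.6 ff 0.0 F [0.3, -0.76, 0.01] j [-0.33, 0.22, 1.82, -0.0, 1.1, 0.84]
turn 0.0 shift x -0.4 y 0.4
```

Call:
arm_command --rows '[[[0,0,0],[0,0,26],-0.7],[[0,0,0],[0,0,26],-0.7],[[0,0,0],[0,0,26],-0.7],[[0,0,0],[0,0,24],-0.7],[[0,0,0],[0,0,16],-0.7],[[0,0,0],[0,0,10],-0.7],[[0,0,0],[0,0,6],-0.7],[[0,0,0],[0,0,0],-0.7],[[0,0,0],[0,0,0],0.4],[[0,0,0],[0,0,0],0.4],[[0,0,0],[0,0,0],0.4],[[0,0,0],[0,0,0],0.4],[[0,0,0],[0,0,0],0.4],[[0,0,0],[0,0,0],0.4]]'

```text
t: 2.93
tool_pos: [460.1, -119.0, 24.4]
tool_rot: [3.14, -0.001, 0.407]
contact_force: [-1.8, 1.6, 7.1]
grip_width: 47.1
finger_force: 53.1
```

Call:
arm_command --rows '[[[0,0,0],[0,0,-8],0.4],[[0,0,0],[0,0,-16],0.4],[[0,0,0],[0,0,-20],0.4],[[0,0,0],[0,0,-20],0.4],[[0,0,0],[0,0,-20],0.4],[[0,0,0],[0,0,-16],0.4],[[0,0,0],[0,0,0],0.4],[[0,0,0],[0,0,0],0.4],[[0,0,0],[0,0,0],0.4],[[0,0,0],[0,0,0],0.4]]'

```text
t: 3.77
tool_pos: [458.9, -118.7, 122.1]
tool_rot: [-3.14, 0.002, 0.407]
contact_force: [-0.4, 0.6, -5.3]
grip_width: 46.9
finger_force: 53.2
```

```bash
python3 go.py 428.4 -321.6 -14.1;python3 go.py 451.7 290.3 10.7
```

```text
t 3.77 pos [458.9, -118.7, 122.1] yaw 23.3 rp [-3.14, 0.002] w 46.9 ff 53.2 F [-0.4, 0.56, -5.31] j [-0.33, 0.27, 1.85, 0.0, 1.02, 0.83]
turn 37.4 shift x 19.8 y 204.2
t 3.77 pos [458.9, -118.7, 122.1] yaw 23.3 rp [-3.14, 0.002] w 46.9 ff 53.2 F [-0.4, 0.56, -5.31] j [-0.33, 0.27, 1.85, 0.0, 1.02, 0.83]
turn 12.6 shift x 68.8 y -403.2
```

Wrist force −5.3 N, so this one is the transformer; it goes to the blue large pocket.

Call:
arm_command --rows '[[[0,0,6.23],[0,0,0],0.4],[[0,0,6.23],[0,0,0],0.4],[[0,0,6.23],[0,0,0],0.4],[[0,0,6.23],[0,0,0],0.4],[[0,0,6.23],[0,0,0],0.4],[[0,0,6.25],[0,0,0],0.4],[[0,0,0],[1.2,12,0],0.4],[[0,0,0],[2.2,24,0],0.4],[[0,0,0],[2.6,28,0],0.4],[[0,0,0],[2.6,28,0],0.4],[[0,0,0],[2.6,28,0],0.4],[[0,0,0],[2.6,28,0],0.4],[[0,0,0],[2.6,26,10],0.4],[[0,0,0],[2.2,20,10],0.4],[[0,0,0],[1.2,10,10],0.4],[[0,0,0],[0,0,14],0.4],[[0,0,0],[0,0,14],0.4],[[0,0,0],[0,0,0],0.4],[[0,0,0],[0,0,0],0.4]]'

```text
t: 5.35
tool_pos: [428.6, -321.2, 64.4]
tool_rot: [-3.141, 0.002, -0.245]
contact_force: [-0.4, -0.2, -4.1]
grip_width: 47.1
finger_force: 53.1
```

```bash
python3 go.py 428.4 -321.6 -14.1; python3 - <<'E'
from station import optics
import cv2,numpy as np
a=optics.read_camera("top")["pixels"][140:290,330:450,::-1];b=optics.read_camera("scene")["pixels"][110:210,80:240,::-1]
a=cv2.resize(a,None,fx=3,fy=3);b=cv2.resize(b,None,fx=2.6,fy=2.6)
o=np.zeros((450,800,3),np.uint8);o[:450,:360]=a;o[:b.shape[0],370:370+b.shape[1]]=b
cv2.imwrite("pics/p1.png",o)
E
```

```text
t 5.35 pos [428.6, -321.2, 64.4] yaw -14.0 rp [-3.141, 0.002] w 47.1 ff 53.1 F [-0.43, -0.19, -4.14] j [-0.71, 0.48, 1.72, -0.0, 0.95, 1.1]
turn 0.1 shift x -0.1 y 0.4
```

View pics/p1.png

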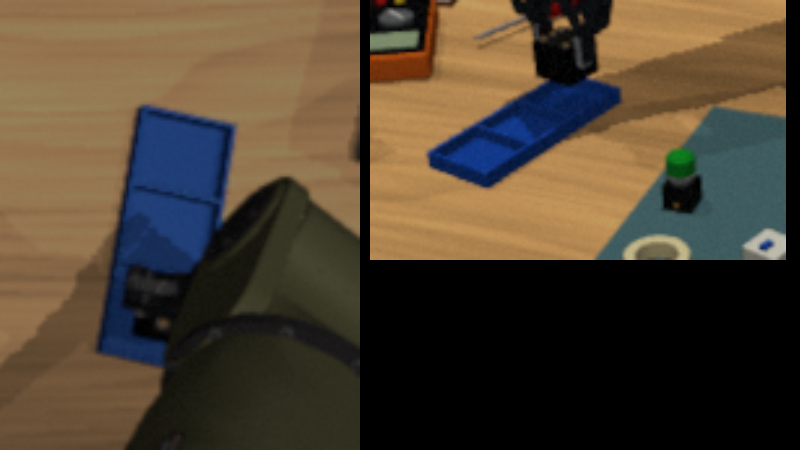

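The module hangs over the blue tray's near pocket (crop (155,320); scene (565,60)). I'll lower it.

Call:
arm_command --rows '[[[0,0,0],[0,0,14],0.4],[[0,0,0],[0,0,12],0.4],[[0,0,0],[0,0,6],0.4],[[0,0,0],[0,0,3],0.4],[[0,0,0],[0,0,1],0.4],[[0,0,0],[0,0,0.7],0.4],[[0,0,0],[0,0,0],0.4],[[0,0,0],[0,0,0],0.4]]'

```text
t: 6.12
tool_pos: [429.2, -321.7, 29.0]
tool_rot: [3.141, -0.001, -0.246]
contact_force: [-0.4, -0.8, -4.9]
grip_width: 47.2
finger_force: 53.2
```

Call:
arm_command --rows '[[[0,0,0],[0,0,0.8],0.4],[[0,0,0],[0,0,0.8],0.4],[[0,0,0],[0,0,0.6],0.4],[[0,0,0],[0,0,0],0.4],[[0,0,0],[0,0,0],0.4]]'

```text
t: 6.53
tool_pos: [429.1, -321.6, 26.5]
tool_rot: [3.142, -0.0, -0.246]
contact_force: [-0.2, 0.6, -0.8]
grip_width: 47.2
finger_force: 53.4
```

Call:
arm_command --rows '[[[0,0,0],[0,0,0.5],0.4],[[0,0,0],[0,0,0],0.4],[[0,0,0],[0,0,0],-0.3],[[0,0,0],[0,0,0],-0.5],[[0,0,0],[0,0,0],-0.5],[[0,0,0],[0,0,0],-0.5],[[0,0,0],[0,0,0],-0.5],[[0,0,0],[0,0,-8],-0.5],[[0,0,0],[0,0,-20],-0.5],[[0,0,0],[0,0,-28],-0.5],[[0,0,0],[0,0,-28],-0.5],[[0,0,0],[0,0,-20],-0.5],[[0,0,0],[0,0,0],-0.5]]'

```text
t: 7.62
tool_pos: [430.4, -322.7, 134.8]
tool_rot: [3.138, -0.006, -0.246]
contact_force: [-0.4, -0.2, 0.7]
grip_width: 63.7
finger_force: 0.0
```

```bash
python3 go.py 450.7 108.3 20
```

```text
t 7.62 pos [430.4, -322.7, 134.8] yaw -14.1 rp [3.138, -0.006] w 63.7 ff 0.0 F [-0.39, -0.25, 0.67] j [-0.71, 0.38, 1.67, 0.0, 1.08, 1.11]
turn -34.1 shift x 166.5 y -398.0
```

Call:
arm_command --rows '[[[0,0,0],[-2.6,-13,0],-0.5],[[0,0,0],[-4.6,-23,0],-0.5],[[0,0,0],[-5.8,-29,0],-0.5],[[0,0,0],[-5.8,-29,0],-0.5],[[0,0,0],[-5.8,-29,0],-0.5],[[0,0,0],[-5.8,-29,0],-0.5],[[0,0,0],[-5.8,-29,0],-0.5],[[0,0,0],[-5.8,-29,0],-0.5],[[0,0,0],[-5.8,-29,0],-0.5],[[0,0,0],[-5.8,-29,0],-0.5],[[0,0,0],[-5.8,-29,0],-0.5],[[0,0,0],[-5.8,-29,0],-0.5],[[0,0,0],[-5.8,-29,0],-0.5],[[0,0,0],[-5.8,-29,0],-0.5],[[0,0,0],[-5.6,-26,8],-0.5],[[0,0,0],[-2.9,-13,8],-0.5],[[0,0,0],[0,0,8],-0.5],[[0,0,0],[0,0,0],-0.5],[[0,0,0],[0,0,0],-0.5]]'

```text
t: 9.2
tool_pos: [448.7, 109.0, 105.3]
tool_rot: [3.141, 0.002, -0.246]
contact_force: [-0.9, 0.2, 0.6]
grip_width: 64.3
finger_force: 0.0
```

```bash
python3 go.py 450.7 108.3 -14.1
```

```text
t 9.20 pos [448.7, 109.0, 105.3] yaw -14.1 rp [3.141, 0.002] w 64.3 ff 0.0 F [-0.85, 0.2, 0.6] j [0.16, 0.28, 1.9, -0.0, 0.97, 1.98]
turn -0.0 shift x 2.1 y 0.2
```

Call:
arm_command --rows '[[[0,0,0],[2,0,20],-0.5],[[0,0,0],[0,0,20],-0.5],[[0,0,0],[0,0,13],-0.5],[[0,0,0],[0,0,8],-0.5],[[0,0,0],[0,0,0],-0.5],[[0,0,0],[0,0,0],0.6],[[0,0,0],[0,0,0],0.6],[[0,0,0],[0,0,0],0.6],[[0,0,0],[0,0,0],0.6],[[0,0,0],[0,0,0],0.6]]' --force 40

```text
t: 10.03
tool_pos: [451.9, 108.9, 46.0]
tool_rot: [-3.141, -0.002, -0.246]
contact_force: [-2.1, -1.7, 6.8]
grip_width: 38.3
finger_force: 40.0
```

Call:
arm_command --rows '[[[0,0,0],[0,0,-8],0.6],[[0,0,0],[0,0,-16],0.6],[[0,0,0],[0,0,-24],0.6],[[0,0,0],[0,0,-24],0.6],[[0,0,0],[0,0,-16],0.6],[[0,0,0],[0,0,-8],0.6],[[0,0,0],[0,0,0],0.6]]'

```text
t: 10.62
tool_pos: [452.0, 109.1, 142.9]
tool_rot: [-3.14, -0.003, -0.246]
contact_force: [-0.1, -0.1, -1.3]
grip_width: 38.2
finger_force: 40.4
```

```bash
python3 go.py 561.3 -354.9 -14.1
```

```text
t 10.62 pos [452.0, 109.1, 142.9] yaw -14.1 rp [-3.14, -0.003] w 38.2 ff 40.4 F [-0.15, -0.12, -1.34] j [0.16, 0.22, 1.86, 0.0, 1.05, 1.97]
turn -0.0 shift x 219.0 y 423.4
```

Call:
arm_command --rows '[[[0,0,0],[6,12,0],0.6],[[0,0,0],[11,21.4,0],0.6],[[0,0,0],[15,29,0],0.6],[[0,0,0],[15,29,0],0.6],[[0,0,0],[15,29,0],0.6],[[0,0,0],[15,29,0],0.6],[[0,0,0],[15,29,0],0.6],[[0,0,0],[15,29,0],0.6],[[0,0,0],[15,29,0],0.6],[[0,0,0],[15,29,0],0.6],[[0,0,0],[15,29,0],0.6],[[0,0,0],[15,29,0],0.6],[[0,0,0],[15,29,0],0.6],[[0,0,0],[15,29,0],0.6],[[0,0,0],[13,25,8],0.6],[[0,0,0],[9,17,8],0.6],[[0,0,0],[0,0,8],0.6],[[0,0,0],[0,0,0],0.6],[[0,0,0],[0,0,0],0.6]]'

```text
t: 12.2
tool_pos: [560.0, -354.2, 115.5]
tool_rot: [-3.141, 0.002, -0.246]
contact_force: [-0.1, 0.7, 0.1]
grip_width: 38.2
finger_force: 40.4
```

```bash
python3 go.py 561.3 -354.9 -14.1
```

```text
t 12.20 pos [560.0, -354.2, 115.5] yaw -14.1 rp [-3.141, 0.002] w 38.2 ff 40.4 F [-0.06, 0.73, 0.13] j [-0.62, 0.66, 1.28, 0.0, 1.2, 1.2]
turn 0.0 shift x 1.4 y 0.4
```

Call:
arm_command --rows '[[[0,0,0],[1,0,20],0.6],[[0,0,0],[0,0,20],0.6],[[0,0,0],[0,0,12],0.6],[[0,0,0],[0,0,8],0.6],[[0,0,0],[0,0,4],0.6],[[0,0,0],[0,0,1],0.6],[[0,0,0],[0,0,0],0.6],[[0,0,0],[0,0,0],0.6]]'

```text
t: 12.87
tool_pos: [561.9, -355.5, 52.9]
tool_rot: [3.141, -0.001, -0.246]
contact_force: [-0.1, 0.4, -1.0]
grip_width: 38.5
finger_force: 40.4
```

Call:
arm_command --rows '[[[0,0,0],[0,0,0.7],0.6],[[0,0,0],[0,0,0.5],0.6],[[0,0,0],[0,0,0],0.6],[[0,0,0],[0,0,0],0.6]]'

```text
t: 13.2
tool_pos: [561.5, -355.3, 50.8]
tool_rot: [3.142, -0.0, -0.246]
contact_force: [-0.4, 0.6, -0.7]
grip_width: 37.8
finger_force: 40.4
```

Call:
arm_command --rows '[[[0,0,0],[0,0,0.7],0.6],[[0,0,0],[0,0,0.7],0.6],[[0,0,0],[0,0,0],0.6],[[0,0,0],[0,0,0],0.6]]'

```text
t: 13.53
tool_pos: [561.5, -355.2, 49.2]
tool_rot: [-3.142, 0.0, -0.246]
contact_force: [0.8, -0.1, -0.6]
grip_width: 38.4
finger_force: 40.4
```

Call:
arm_command --rows '[[[0,0,0],[0,0,0.5],0.6],[[0,0,0],[0,0,0.5],0.6],[[0,0,0],[0,0,0],0.6],[[0,0,0],[0,0,0],0.6]]'

```text
t: 13.87
tool_pos: [561.5, -355.3, 48.3]
tool_rot: [-3.142, 0.0, -0.246]
contact_force: [0.5, -1.1, -0.9]
grip_width: 38.3
finger_force: 40.4
```

Call:
arm_command --rows '[[[0,0,0],[0,0,0.5],0.6],[[0,0,0],[0,0,0.5],0.6],[[0,0,0],[0,0,0],0.6],[[0,0,0],[0,0,0],0.6]]'

```text
t: 14.2
tool_pos: [561.7, -355.4, 48.1]
tool_rot: [3.141, -0.001, -0.246]
contact_force: [-2.7, 1.8, 5.9]
grip_width: 38.4
finger_force: 41.0
```

Call:
arm_command --rows '[[[0,0,0],[0,0,0],0],[[0,0,0],[0,0,0],-0.5],[[0,0,0],[0,0,0],-0.5],[[0,0,0],[0,0,0],-0.5],[[0,0,0],[0,0,0],-0.5],[[0,0,0],[0,0,-8],-0.5],[[0,0,0],[0,0,-20],-0.5],[[0,0,0],[0,0,-28],-0.5],[[0,0,0],[0,0,-28],-0.5],[[0,0,0],[0,0,-10],-0.5],[[0,0,0],[0,0,0],-0.5]]'

```text
t: 15.12
tool_pos: [562.5, -355.9, 145.1]
tool_rot: [3.14, -0.005, -0.246]
contact_force: [-0.1, 0.4, -0.1]
grip_width: 64.3
finger_force: 0.0
```

```bash
python3 go.py 574.3 -130.6 10.7; python3 - <<'E'
from station import optics
import cv2,numpy as np
b=optics.read_camera("scene")["pixels"][100:260,80:340,::-1]
cv2.imwrite("pics/p2.png",cv2.resize(b,None,fx=3,fy=3))
E
```

```text
t 15.12 pos [562.5, -355.9, 145.1] yaw -14.1 rp [3.14, -0.005] w 64.3 ff 0.0 F [-0.12, 0.36, -0.06] j [-0.62, 0.64, 1.26, 0.0, 1.24, 1.2]
turn -24.8 shift x 53.5 y -219.2
```

View pics/p2.png

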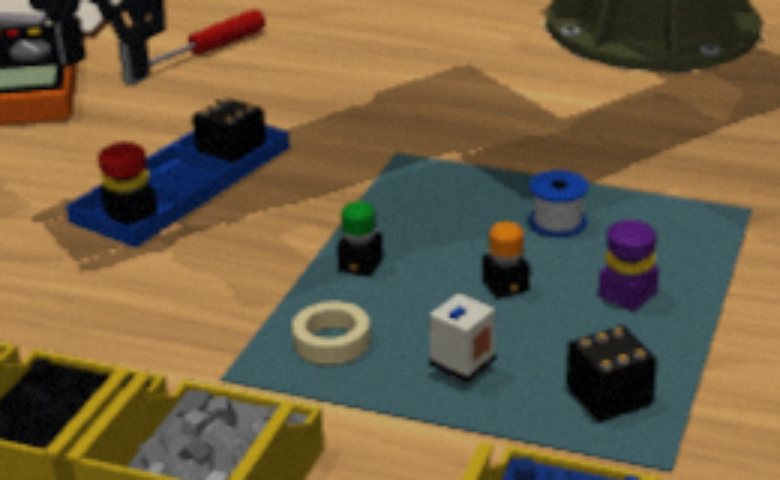

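The transformer (scene crop (230,130)) and e-stop (125,180) stand upright in the blue tray, and the rest is untouched. Next is the green lamp.

Call:
arm_command --rows '[[[0,0,-6.2],[0,0,0],-0.4],[[0,0,-6.2],[0,0,0],-0.4],[[0,0,-6.2],[0,0,0],-0.4],[[0,0,-6.2],[0,0,0],-0.4],[[0,0,0],[3.5,-14,0],-0.4],[[0,0,0],[6,-25,0],-0.4],[[0,0,0],[7,-29,0],-0.4],[[0,0,0],[7,-29,0],-0.4],[[0,0,0],[7,-29,0],-0.4],[[0,0,0],[7,-29,5],-0.4],[[0,0,0],[6.5,-27,10],-0.4],[[0,0,0],[6,-23,10],-0.4],[[0,0,0],[3.5,-14,10],-0.4],[[0,0,0],[0,0,10],-0.4],[[0,0,0],[0,0,0],-0.4],[[0,0,0],[0,0,0],-0.4]]' --force 30

```text
t: 16.5
tool_pos: [573.1, -130.9, 95.5]
tool_rot: [-3.141, 0.001, 0.185]
contact_force: [-0.2, -0.3, 0.1]
grip_width: 59.9
finger_force: 0.0
```

```bash
python3 go.py 574.3 -130.6 10.7
```

```text
t 16.50 pos [573.1, -130.9, 95.5] yaw 10.6 rp [-3.141, 0.001] w 59.9 ff 0.0 F [-0.21, -0.29, 0.06] j [-0.29, 0.53, 1.55, -0.0, 1.06, 1.1]
turn -0.1 shift x 1.3 y -0.0
```

Call:
arm_command --rows '[[[0,0,0],[1,0,20],-0.4],[[0,0,0],[0,0,20],-0.4],[[0,0,0],[0,0,12],-0.4],[[0,0,0],[0,0,6],-0.4],[[0,0,0],[0,0,1],-0.4],[[0,0,0],[0,0,0],0.8],[[0,0,0],[0,0,0],0.8],[[0,0,0],[0,0,0],0.8],[[0,0,0],[0,0,0],0.8],[[0,0,0],[0,0,0],0.8],[[0,0,0],[0,0,0],0.8]]'

```text
t: 17.42
tool_pos: [575.0, -130.2, 38.4]
tool_rot: [3.141, -0.002, 0.187]
contact_force: [-1.2, -0.8, 7.1]
grip_width: 26.5
finger_force: 29.8
```

Call:
arm_command --rows '[[[0,0,0],[0,0,-8],0.8],[[0,0,0],[0,0,-16],0.8],[[0,0,0],[0,0,-24],0.8],[[0,0,0],[0,0,-24],0.8],[[0,0,0],[0,0,-24],0.8],[[0,0,0],[0,0,-8],0.8],[[0,0,0],[0,0,0],0.8]]'

```text
t: 18.0
tool_pos: [575.2, -130.1, 143.7]
tool_rot: [3.14, -0.004, 0.187]
contact_force: [-0.2, 0.1, -0.2]
grip_width: 27.1
finger_force: 29.8
```

```bash
python3 go.py 586.4 315.7 10.7
```

```text
t 18.00 pos [575.2, -130.1, 143.7] yaw 10.7 rp [3.14, -0.004] w 27.1 ff 29.8 F [-0.21, 0.15, -0.22] j [-0.28, 0.48, 1.51, 0.0, 1.15, 1.1]
turn 0.0 shift x 93.7 y -436.0
```

Call:
arm_command --rows '[[[0,0,0],[2.6,-12,0],0.8],[[0,0,0],[5,-23,0],0.8],[[0,0,0],[6.5,-30,0],0.8],[[0,0,0],[6.5,-30,0],0.8],[[0,0,0],[6.5,-30,0],0.8],[[0,0,0],[6.5,-30,0],0.8],[[0,0,0],[6.5,-30,0],0.8],[[0,0,0],[6.5,-30,0],0.8],[[0,0,0],[6.5,-30,0],0.8],[[0,0,0],[6.5,-30,0],0.8],[[0,0,0],[6.5,-30,0],0.8],[[0,0,0],[6.5,-30,0],0.8],[[0,0,0],[6.5,-30,0],0.8],[[0,0,0],[6,-29,0],0.8],[[0,0,0],[5.5,-27,10],0.8],[[0,0,0],[3.5,-15,10],0.8],[[0,0,0],[0,0,10],0.8],[[0,0,0],[0,0,0],0.8],[[0,0,0],[0,0,0],0.8]]'

```text
t: 19.58
tool_pos: [585.2, 315.2, 109.6]
tool_rot: [3.141, 0.003, 0.187]
contact_force: [-0.7, -0.3, -0.7]
grip_width: 26.9
finger_force: 29.8
```

```bash
python3 go.py 586.4 315.7 10.7
```

```text
t 19.58 pos [585.2, 315.2, 109.6] yaw 10.7 rp [3.141, 0.003] w 26.9 ff 29.8 F [-0.72, -0.34, -0.72] j [0.44, 0.67, 1.28, -0.0, 1.19, 1.82]
turn -0.0 shift x 1.2 y -0.2
```

Call:
arm_command --rows '[[[0,0,0],[1,0,20],0.8],[[0,0,0],[0,0,20],0.8],[[0,0,0],[0,0,14],0.8],[[0,0,0],[0,0,8],0.8],[[0,0,0],[0,0,3],0.8],[[0,0,0],[0,0,1],0.8],[[0,0,0],[0,0,0],0.8],[[0,0,0],[0,0,0.6],0.8],[[0,0,0],[0,0,0.6],0.8],[[0,0,0],[0,0,0],0.8],[[0,0,0],[0,0,0],0.8]]'

```text
t: 20.5
tool_pos: [587.0, 316.2, 44.4]
tool_rot: [-3.141, -0.0, 0.187]
contact_force: [-0.0, -0.4, -0.4]
grip_width: 26.9
finger_force: 29.8
```

Call:
arm_command --rows '[[[0,0,0],[0,0,0.5],0.8],[[0,0,0],[0,0,0.5],0.8],[[0,0,0],[0,0,0],0.8],[[0,0,0],[0,0,0],0.8]]'

```text
t: 20.83
tool_pos: [586.9, 316.1, 43.0]
tool_rot: [-3.142, 0.0, 0.187]
contact_force: [-0.4, 0.4, -0.4]
grip_width: 26.9
finger_force: 29.8
```

Call:
arm_command --rows '[[[0,0,0],[0,0,0.7],0.8],[[0,0,0],[0,0,0.7],0.8],[[0,0,0],[0,0,0.5],0.8],[[0,0,0],[0,0,0],0.8],[[0,0,0],[0,0,0],0.8]]'

```text
t: 21.25
tool_pos: [587.0, 316.1, 41.1]
tool_rot: [3.142, 0.0, 0.187]
contact_force: [-0.2, 0.3, -0.1]
grip_width: 27.0
finger_force: 29.8
```

Call:
arm_command --rows '[[[0,0,0],[0,0,0.4],0.8],[[0,0,0],[0,0,0.4],0.8],[[0,0,0],[0,0,0],0.8],[[0,0,0],[0,0,0],0.8]]'

```text
t: 21.58
tool_pos: [587.0, 316.2, 40.5]
tool_rot: [-3.142, -0.0, 0.187]
contact_force: [-0.7, -0.2, 0.8]
grip_width: 27.0
finger_force: 29.8
```

Call:
arm_command --rows '[[[0,0,0],[0,0,0.5],0.8],[[0,0,0],[0,0,0],0.8],[[0,0,0],[0,0,0],0.8]]'

```text
t: 21.83
tool_pos: [587.1, 316.2, 40.5]
tool_rot: [-3.141, -0.001, 0.187]
contact_force: [-2.4, -0.5, 5.3]
grip_width: 26.7
finger_force: 30.3
```

Call:
arm_command --rows '[[[0,0,0],[0,0,0],0.2],[[0,0,0],[0,0,0],-0.4],[[0,0,0],[0,0,0],-0.4],[[0,0,0],[0,0,0],-0.4],[[0,0,0],[0,0,0],-0.4],[[0,0,0],[0,0,-8],-0.4],[[0,0,0],[0,0,-20],-0.4],[[0,0,0],[0,0,-28],-0.4],[[0,0,0],[0,0,-28],-0.4],[[0,0,0],[0,0,-20],-0.4],[[0,0,0],[0,0,0],-0.4]]'

```text
t: 22.75
tool_pos: [588.5, 316.9, 149.8]
tool_rot: [-3.14, -0.008, 0.187]
contact_force: [-0.1, 0.6, 0.5]
grip_width: 60.4
finger_force: 0.0
```

```bash
python3 go.py 687 -1.2 -20
```

```text
t 22.75 pos [588.5, 316.9, 149.8] yaw 10.7 rp [-3.14, -0.008] w 60.4 ff 0.0 F [-0.07, 0.63, 0.48] j [0.44, 0.64, 1.25, 0.0, 1.25, 1.82]
turn 30.7 shift x 201.4 y 265.2
```

Call:
arm_command --rows '[[[0,0,6.14],[0,0,0],-0.4],[[0,0,6.14],[0,0,0],-0.4],[[0,0,6.14],[0,0,0],-0.4],[[0,0,6.14],[0,0,0],-0.4],[[0,0,6.14],[0,0,0],-0.4],[[0,0,0],[8,10.5,0],-0.4],[[0,0,0],[15,19.7,0],-0.4],[[0,0,0],[18,23.7,0],-0.4],[[0,0,0],[18,23.7,0],-0.4],[[0,0,0],[18,23.7,0],-0.4],[[0,0,0],[18,23.7,0],-0.4],[[0,0,0],[18,23.7,0],-0.4],[[0,0,0],[18,23.7,0],-0.4],[[0,0,0],[18,23.7,0],-0.4],[[0,0,0],[18,23.7,5],-0.4],[[0,0,0],[18,23.7,10],-0.4],[[0,0,0],[12,15.8,10],-0.4],[[0,0,0],[5,6,10],-0.4],[[0,0,0],[0,0,10],-0.4],[[0,0,0],[0,0,0],-0.4]]' --force 40

```text
t: 24.42
tool_pos: [684.8, -2.0, 96.2]
tool_rot: [3.141, 0.004, -0.348]
contact_force: [-0.2, 0.0, -1.1]
grip_width: 59.8
finger_force: 0.0
```

```bash
python3 go.py 687 -1.2 -20
```

```text
t 24.42 pos [684.8, -2.0, 96.2] yaw -19.9 rp [3.141, 0.004] w 59.8 ff 0.0 F [-0.16, 0.04, -1.06] j [-0.06, 0.73, 1.22, 0.0, 1.2, 1.86]
turn 0.1 shift x 1.8 y -1.5
```

Call:
arm_command --rows '[[[0,0,0],[1.5,-1,20],-0.4],[[0,0,0],[0,0,20],-0.4],[[0,0,0],[0,0,14],-0.4],[[0,0,0],[0,0,7],-0.4],[[0,0,0],[0,0,2],-0.4],[[0,0,0],[0,0,0],0.7],[[0,0,0],[0,0,0],0.7],[[0,0,0],[0,0,0],0.7],[[0,0,0],[0,0,0],0.7],[[0,0,0],[0,0,0],0.7],[[0,0,0],[0,0,0],0.7]]'

```text
t: 25.33
tool_pos: [688.4, -1.8, 37.2]
tool_rot: [-3.141, -0.002, -0.349]
contact_force: [-0.5, 0.2, 6.3]
grip_width: 34.6
finger_force: 40.8
```

Call:
arm_command --rows '[[[0,0,0],[0,0,-8],0.7],[[0,0,0],[0,0,-16],0.7],[[0,0,0],[0,0,-24],0.7],[[0,0,0],[0,0,-24],0.7],[[0,0,0],[0,0,-24],0.7],[[0,0,0],[0,0,-12],0.7],[[0,0,0],[0,0,0],0.7]]'

```text
t: 25.92
tool_pos: [688.8, -1.9, 147.4]
tool_rot: [-3.14, -0.005, -0.349]
contact_force: [-0.0, -0.6, -1.0]
grip_width: 34.0
finger_force: 40.0
```

```bash
python3 go.py 521.5 303.5 10.7
```

```text
t 25.92 pos [688.8, -1.9, 147.4] yaw -20.0 rp [-3.14, -0.005] w 34.0 ff 40.0 F [-0.04, -0.62, -1.02] j [-0.06, 0.69, 1.17, -0.0, 1.28, 1.86]
turn -30.7 shift x -107.6 y -331.2
```

Call:
arm_command --rows '[[[0,0,-6.14],[0,0,0],0.7],[[0,0,-6.14],[0,0,0],0.7],[[0,0,-6.14],[0,0,0],0.7],[[0,0,-6.14],[0,0,0],0.7],[[0,0,-6.14],[0,0,0],0.7],[[0,0,0],[-4,-12.3,0],0.7],[[0,0,0],[-7.5,-23,0],0.7],[[0,0,0],[-9.5,-29.2,0],0.7],[[0,0,0],[-9.5,-29.2,0],0.7],[[0,0,0],[-9.5,-29.2,0],0.7],[[0,0,0],[-9.5,-29.2,0],0.7],[[0,0,0],[-9.5,-29.2,0],0.7],[[0,0,0],[-9.5,-29.2,0],0.7],[[0,0,0],[-9.5,-29.2,0],0.7],[[0,0,0],[-9.5,-29.2,0],0.7],[[0,0,0],[-9.5,-29.2,10],0.7],[[0,0,0],[-7,-22,10],0.7],[[0,0,0],[-3.6,-11,10],0.7],[[0,0,0],[0,0,10],0.7],[[0,0,0],[0,0,0],0.7]]'

```text
t: 27.58
tool_pos: [519.3, 303.1, 101.0]
tool_rot: [3.14, 0.004, 0.186]
contact_force: [-0.8, -0.1, -1.6]
grip_width: 34.1
finger_force: 40.0
```

```bash
python3 go.py 521.5 303.5 10.7
```

```text
t 27.58 pos [519.3, 303.1, 101.0] yaw 10.7 rp [3.14, 0.004] w 34.1 ff 40.0 F [-0.78, -0.14, -1.65] j [0.47, 0.56, 1.5, -0.0, 1.09, 1.85]
turn -0.0 shift x 2.3 y 0.0
```

Call:
arm_command --rows '[[[0,0,0],[1.5,0,20],0.7],[[0,0,0],[0,0,18],0.7],[[0,0,0],[0,0,12],0.7],[[0,0,0],[0,0,7],0.7],[[0,0,0],[0,0,3],0.7],[[0,0,0],[0,0,1],0.7],[[0,0,0],[0,0,0],0.7],[[0,0,0],[0,0,0],0.7]]'

```text
t: 28.25
tool_pos: [522.5, 303.9, 43.7]
tool_rot: [-3.141, -0.001, 0.186]
contact_force: [0.2, -0.9, -1.5]
grip_width: 34.5
finger_force: 40.0
```

Call:
arm_command --rows '[[[0,0,0],[0,0,0.6],0.7],[[0,0,0],[0,0,0],0.7],[[0,0,0],[0,0,0],0.7]]'

```text
t: 28.5
tool_pos: [522.2, 303.9, 42.6]
tool_rot: [-3.141, -0.001, 0.187]
contact_force: [-0.5, -0.6, -0.5]
grip_width: 34.6
finger_force: 40.0
```

Call:
arm_command --rows '[[[0,0,0],[0,0,0.8],0.7],[[0,0,0],[0,0,0.8],0.7],[[0,0,0],[0,0,0.7],0.7],[[0,0,0],[0,0,0],0.7],[[0,0,0],[0,0,0],0.7]]'

```text
t: 28.92
tool_pos: [522.0, 303.8, 39.9]
tool_rot: [3.142, 0.0, 0.187]
contact_force: [-0.2, -0.0, -1.8]
grip_width: 34.7
finger_force: 40.0
```

Call:
arm_command --rows '[[[0,0,0],[0,0,0.5],0.7],[[0,0,0],[0,0,0.4],0.7],[[0,0,0],[0,0,0],0.7],[[0,0,0],[0,0,0],0.7]]'

```text
t: 29.25
tool_pos: [522.1, 303.8, 39.2]
tool_rot: [-3.142, -0.0, 0.187]
contact_force: [0.5, -0.0, 1.5]
grip_width: 34.6
finger_force: 40.2
```

Contact is made; I'll release, then go for the filter.

Call:
arm_command --rows '[[[0,0,0],[0,0,0.3],0.7],[[0,0,0],[0,0,0],0.7],[[0,0,0],[0,0,0],0],[[0,0,0],[0,0,0],-0.4],[[0,0,0],[0,0,0],-0.4],[[0,0,0],[0,0,0],-0.4],[[0,0,0],[0,0,0],-0.4],[[0,0,0],[0,0,-8],-0.4],[[0,0,0],[0,0,-20],-0.5],[[0,0,0],[0,0,-28],-0.6],[[0,0,0],[0,0,-28],-0.7],[[0,0,0],[0,0,-20],-0.7],[[0,0,0],[0,0,0],-0.7]]'

```text
t: 30.33
tool_pos: [523.6, 304.6, 148.2]
tool_rot: [-3.14, -0.007, 0.187]
contact_force: [0.7, 0.6, -0.1]
grip_width: 72.7
finger_force: 0.0
```

```bash
python3 go.py 683.4 111.5 44.4 451.7 290.3 10.7;  python3 - <<'E'
from station import optics
import cv2,numpy as np
b=optics.read_camera("scene")["pixels"][100:260,180:440,::-1]
cv2.imwrite("pics/p3.png",cv2.resize(b,None,fx=3,fy=3))
E
```

```text
t 30.33 pos [523.6, 304.6, 148.2] yaw 10.7 rp [-3.14, -0.007] w 72.7 ff 0.0 F [0.73, 0.65, -0.09] j [0.47, 0.5, 1.46, 0.0, 1.17, 1.85]
turn -33.7 shift x -20.9 y 249.8
turn 33.7 shift x -194.5 y -218.7
```

View pics/p3.png

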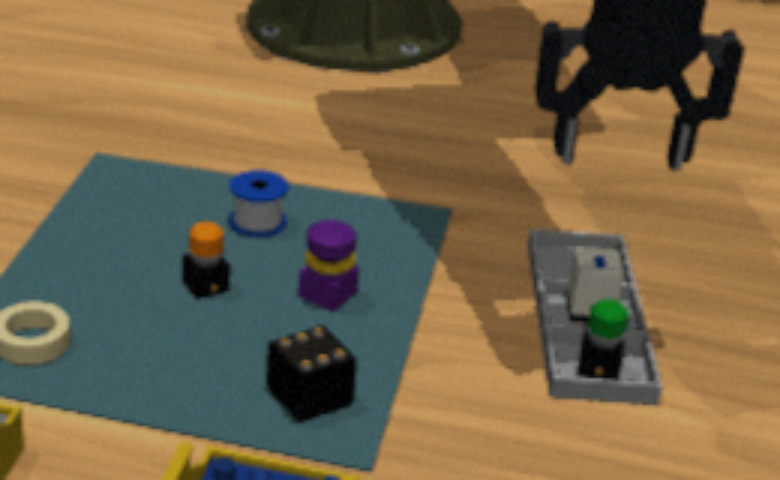

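The relay (595,280) and green lamp (605,340) stand upright in the grey tray. Now the filter, at crop (310,370).

Call:
arm_command --rows '[[[0,0,-6.74],[0,0,0],-0.7],[[0,0,-6.74],[0,0,0],-0.7],[[0,0,-6.74],[0,0,0],-0.7],[[0,0,-6.74],[0,0,0],-0.7],[[0,0,-6.74],[0,0,0],-0.7],[[0,0,0],[-1,12,0],-0.7],[[0,0,0],[-2,23,0],-0.7],[[0,0,0],[-2.3,27,0],-0.7],[[0,0,0],[-2.3,27,0],-0.7],[[0,0,0],[-2.3,27,0],-0.7],[[0,0,0],[-2.3,27,0],-0.7],[[0,0,0],[-2.3,27,0],-0.7],[[0,0,0],[-2.3,27,10],-0.7],[[0,0,0],[-2.2,27,15],-0.7],[[0,0,0],[-1.7,18,15],-0.7],[[0,0,0],[-0.5,8,15],-0.7],[[0,0,0],[0,0,10],-0.7],[[0,0,0],[0,0,0],-0.7],[[0,0,0],[0,0,0],-0.7]]' --force 50

```text
t: 31.97
tool_pos: [681.3, 110.6, 77.4]
tool_rot: [-3.141, 0.001, 0.773]
contact_force: [-0.9, -0.3, -0.4]
grip_width: 72.4
finger_force: 0.0
```

```bash
python3 go.py 683.4 111.5 44.4
```

```text
t 31.97 pos [681.3, 110.6, 77.4] yaw 44.3 rp [-3.141, 0.001] w 72.4 ff 0.0 F [-0.89, -0.26, -0.35] j [0.11, 0.77, 1.21, 0.0, 1.17, 0.91]
turn -0.1 shift x 2.1 y 0.8
```

Call:
arm_command --rows '[[[0,0,0],[1,0.5,18],-0.7],[[0,0,0],[0,0,16],-0.7],[[0,0,0],[0,0,12],-0.7],[[0,0,0],[0,0,6],-0.7],[[0,0,0],[0,0,2],-0.7],[[0,0,0],[0,0,0],-0.7],[[0,0,0],[0,0,0],0.4],[[0,0,0],[0,0,0],0.4],[[0,0,0],[0,0,0],0.4],[[0,0,0],[0,0,0],0.4],[[0,0,0],[0,0,0],0.4],[[0,0,0],[0,0,0],0.4]]'

```text
t: 32.97
tool_pos: [683.5, 110.8, 25.1]
tool_rot: [3.14, -0.002, 0.775]
contact_force: [-0.5, 0.5, 4.8]
grip_width: 47.3
finger_force: 53.1
```

Call:
arm_command --rows '[[[0,0,0],[0,0,-8],0.4],[[0,0,0],[0,0,-16],0.4],[[0,0,0],[0,0,-24],0.4],[[0,0,0],[0,0,-24],0.4],[[0,0,0],[0,0,-24],0.4],[[0,0,0],[0,0,-16],0.4],[[0,0,0],[0,0,0],0.4],[[0,0,0],[0,0,0],0.4]]'

```text
t: 33.63
tool_pos: [683.0, 110.7, 136.5]
tool_rot: [3.141, -0.001, 0.775]
contact_force: [0.5, 0.5, -1.6]
grip_width: 47.2
finger_force: 52.3
```

```bash
python3 go.py 451.7 290.3 10.7
```

```text
t 33.63 pos [683.0, 110.7, 136.5] yaw 44.4 rp [3.141, -0.001] w 47.2 ff 52.3 F [0.5, 0.54, -1.58] j [0.11, 0.71, 1.16, -0.0, 1.27, 0.9]
turn 33.7 shift x -193.9 y -219.5
```

Call:
arm_command --rows '[[[0,0,6.74],[0,0,0],0.4],[[0,0,6.74],[0,0,0],0.4],[[0,0,6.74],[0,0,0],0.4],[[0,0,6.74],[0,0,0],0.4],[[0,0,6.74],[0,0,0],0.4],[[0,0,0],[-9,-10.2,0],0.4],[[0,0,0],[-16,-18.1,0],0.4],[[0,0,0],[-19,-21.5,0],0.4],[[0,0,0],[-19,-21.5,0],0.4],[[0,0,0],[-19,-21.5,0],0.4],[[0,0,0],[-19,-21.5,0],0.4],[[0,0,0],[-19,-21.5,0],0.4],[[0,0,0],[-19,-21.5,0],0.4],[[0,0,0],[-19,-21.5,0],0.4],[[0,0,0],[-18,-20.4,0],0.4],[[0,0,0],[-12,-13.6,8],0.4],[[0,0,0],[-6,-6.7,12],0.4],[[0,0,0],[0,0,14],0.4],[[0,0,0],[0,0,12],0.4],[[0,0,0],[0,0,0],0.4]]'

```text
t: 35.3
tool_pos: [450.1, 289.5, 86.5]
tool_rot: [3.14, 0.005, 0.187]
contact_force: [-0.4, -0.1, -1.4]
grip_width: 47.4
finger_force: 52.3
```

Call:
arm_command --rows '[[[0,0,0],[0,0,0],0.4],[[0,0,0],[0,0,0],0.4]]'

```text
t: 35.47
tool_pos: [451.9, 290.2, 90.0]
tool_rot: [3.142, -0.0, 0.186]
contact_force: [1.3, -0.2, -1.0]
grip_width: 47.0
finger_force: 52.3
```

```bash
python3 go.py 451.7 290.3 10.7
```

```text
t 35.47 pos [451.9, 290.2, 90.0] yaw 10.7 rp [3.142, -0.0] w 47.0 ff 52.3 F [1.33, -0.21, -1.04] j [0.5, 0.44, 1.7, -0.0, 1.0, 1.89]
turn -0.0 shift x -0.1 y -0.1
```

Descent 90 → 29.5, then creep.

Call:
arm_command --rows '[[[0,0,0],[0,0,18],0.4],[[0,0,0],[0,0,18],0.4],[[0,0,0],[0,0,12],0.4],[[0,0,0],[0,0,7],0.4],[[0,0,0],[0,0,3.5],0.4],[[0,0,0],[0,0,1.5],0.4],[[0,0,0],[0,0,0.5],0.4],[[0,0,0],[0,0,0],0.4],[[0,0,0],[0,0,0],0.4],[[0,0,0],[0,0,0],0.4]]'

```text
t: 36.3
tool_pos: [451.7, 290.5, 29.8]
tool_rot: [-3.141, -0.001, 0.187]
contact_force: [-0.1, -0.8, -0.1]
grip_width: 47.0
finger_force: 52.3
```

Call:
arm_command --rows '[[[0,0,0],[0,0,0.7],0.4],[[0,0,0],[0,0,0.6],0.4],[[0,0,0],[0,0,0],0.4],[[0,0,0],[0,0,0],0.4]]'

```text
t: 36.63
tool_pos: [451.5, 290.4, 28.0]
tool_rot: [3.142, 0.0, 0.187]
contact_force: [-0.4, -0.4, -1.3]
grip_width: 46.9
finger_force: 52.3
```

Call:
arm_command --rows '[[[0,0,0],[0,0,0.5],0.4],[[0,0,0],[0,0,0.5],0.4],[[0,0,0],[0,0,0],0.4],[[0,0,0],[0,0,0],0.4]]'

```text
t: 36.97
tool_pos: [451.5, 290.4, 27.1]
tool_rot: [-3.142, -0.0, 0.187]
contact_force: [-0.6, -1.6, 0.5]
grip_width: 47.3
finger_force: 52.3
```

Call:
arm_command --rows '[[[0,0,0],[0,0,0.4],0.4],[[0,0,0],[0,0,0],0.4],[[0,0,0],[0,0,0],0.4]]'

```text
t: 37.22
tool_pos: [451.5, 290.4, 27.0]
tool_rot: [-3.142, -0.0, 0.187]
contact_force: [-4.3, -2.1, 8.3]
grip_width: 47.0
finger_force: 53.3
```

Call:
arm_command --rows '[[[0,0,0],[0,0,0],0],[[0,0,0],[0,0,0],-0.5],[[0,0,0],[0,0,0],-0.5],[[0,0,0],[0,0,0],-0.5],[[0,0,0],[0,0,0],-0.5],[[0,0,0],[0,0,-8],-0.5],[[0,0,0],[0,0,-20],-0.5],[[0,0,0],[0,0,-28],-0.5],[[0,0,0],[0,0,-28],-0.5],[[0,0,0],[0,0,-28],-0.5],[[0,0,0],[0,0,-28],-0.5],[[0,0,0],[-20,0,-20],-0.5],[[0,0,0],[-20,0,0],-0.5],[[0,0,0],[-10,0,0],-0.5],[[0,0,0],[0,0,0],-0.5],[[0,0,0],[0,0,0],-0.5]]'

```text
t: 38.55
tool_pos: [402.4, 281.1, 186.6]
tool_rot: [3.142, 0.0, 0.187]
contact_force: [0.7, 0.0, -0.3]
grip_width: 64.1
finger_force: 0.0
```

```bash
python3 go.py; python3 - <<'E'
from station import optics
import cv2,numpy as np
b=optics.read_camera("scene")["pixels"][100:260,80:440,::-1]
cv2.imwrite("pics/p4.png",cv2.resize(b,None,fx=2.2,fy=2.2))
b=optics.read_camera("top")["pixels"][110:290,90:430,::-1]
cv2.imwrite("pics/p5.png",cv2.resize(b,None,fx=2.3,fy=2.3))
E
```

```text
t 38.55 pos [402.4, 281.1, 186.6] yaw 10.7 rp [3.142, 0.0] w 64.1 ff 0.0 F [0.75, 0.02, -0.26] j [0.54, 0.22, 1.75, -0.0, 1.17, 1.92]
```

View pics/p4.png

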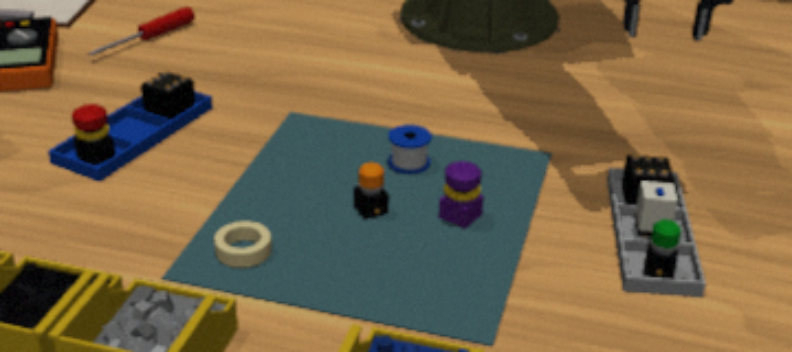

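View pics/p5.png

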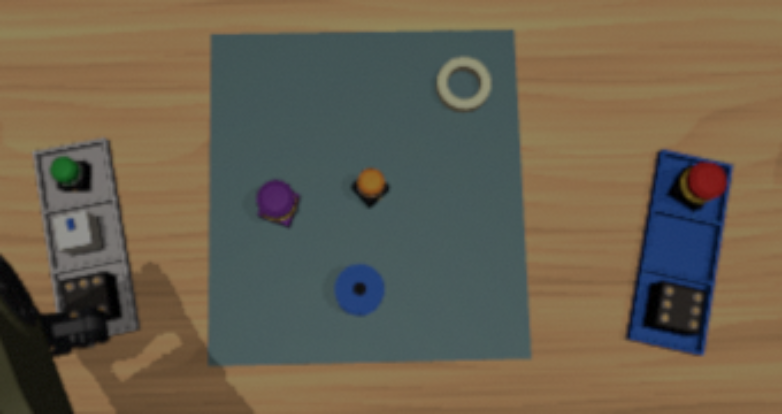

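All five parts stand upright in the right pockets: grey tray filter (90,300), relay (73,230), lamp (68,172); blue tray transformer (680,305), e-stop (705,183). The bystanders haven't moved. I'll hand it in.

```bash
python3 -c "
from station import ticket
print(ticket.job_done())"
```

```text
the job is handed in; nothing more can be done
None
```

Both kits are made up and the job is handed in: transformer and e-stop in the blue tray, and filter, relay and green lamp in the grey tray. All stood upright in the last pictures, the bystanders were untouched, and it took about 39 s of the 128 s allowed.

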